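# Make up two gift boxes of sweets

## Task

Make up the two gift boxes from the stock on the table, each thing standing upright on the floor of its own compartment: in the red box the long brown carton in the long compartment and the blue tin in the short one; in the white fruit-printed box the honey jar in the middle with the pink and the green carton on either side of it, whichever way round. Leave the yellow carton and the cherry jam jar standing where they are.

Things in the scene. Friction and masses are not known exactly. Their poses are not given: they have to be found in the camera images.
- red_box: Plain red gift box, 196 mm long and 68 mm wide outside, fixed to the table, open on top; all walls and dividers 4 mm thick with their tops 20 mm above the table, floor 4 mm thick. Origin at the centre of its underside on the table, x along its length, y across, z up. Two compartments, each 60 mm wide inside: a 60 mm long one centred at x = -64 mm and a 124 mm long one centred at x = +32 mm.
- white_box: White gift box with coloured fruit printed on its sides and teal-lined compartments, 196 mm long and 68 mm wide outside, fixed to the table, open on top; all walls and dividers 4 mm thick with their tops 20 mm above the table, floor 4 mm thick. Origin at the centre of its underside on the table, x along its length, y across, z up. Three compartments, each 60 x 60 mm inside, centred at x = -64, 0 and +64 mm.
- brown_carton_c (a point): Loose long dark-brown carton with a brass-coloured band, standing: 100 mm long (its x), 40 mm wide (its y), 66 mm tall (z up), 0.11 kg. The point is its centre, 33 mm above its underside.
- blue_tin_c (a point): Loose round blue tin with a bright metal rim at its top, 42 mm in diameter and 66 mm tall, 0.12 kg. The point is its centre, 33 mm above its underside; z up.
- honey_jar_c (a point): Loose round jar of amber honey with a brass-coloured lid and white label, 42 mm in diameter and 70 mm tall, smooth, 0.14 kg. The point is its centre, 35 mm above its underside; z up.
- pink_carton_c (a point): Loose upright pink carton with a white band, 40 x 40 mm and 66 mm tall, 0.11 kg. The point is its centre, 33 mm above its underside; z up, x and y square to its sides.
- green_carton_c (a point): Loose upright green carton with a white band, 40 x 40 mm and 66 mm tall, 0.11 kg. The point is its centre, 33 mm above its underside; z up, x and y square to its sides.
- yellow_carton_c (a point): Loose upright yellow carton with a white band, 40 x 40 mm and 66 mm tall, 0.11 kg. The point is its centre, 33 mm above its underside; z up, x and y square to its sides. Not part of either gift box: it stays where it is.
- cherry_jar_c (a point): Loose round jar of dark-red cherry jam with a white lid and white label, 42 mm in diameter and 70 mm tall, smooth, 0.14 kg. The point is its centre, 35 mm above its underside; z up. Not part of either gift box: it stays where it is.
Not all that is in view belongs to the job. What is shaped like the red_box but purple is not meant.

How it is judged:
At the end, for the whole second after the job is handed in: All five stand in their compartments as asked: on its floor (5 mm), within 14 mm of its centre along and across the box (brown carton 18 mm along), upright to 0.12 rad, released, at rest. Yellow carton and cherry jar stand upright within 25 mm of where they began (x of brown_carton_c in the frame of red_box between 0.014 and 0.05 m and y of brown_carton_c in the frame of red_box between -0.014 and 0.014 m and z of brown_carton_c in the frame of red_box between 0.032 and 0.042 m and x of blue_tin_c in the frame of red_box between -0.078 and -0.05 m and y of blue_tin_c in the frame of red_box between -0.014 and 0.014 m and z of blue_tin_c in the frame of red_box between 0.032 and 0.042 m and x of honey_jar_c in the frame of white_box between -0.014 and 0.014 m and y of honey_jar_c in the frame of white_box between -0.014 and 0.014 m and z of honey_jar_c in the frame of white_box between 0.034 and 0.044 m and ((x of pink_carton_c in the frame of white_box between 0.05 and 0.078 m and y of pink_carton_c in the frame of white_box between -0.014 and 0.014 m and z of pink_carton_c in the frame of white_box between 0.032 and 0.042 m and x of green_carton_c in the frame of white_box between -0.078 and -0.05 m and y of green_carton_c in the frame of white_box between -0.014 and 0.014 m and z of green_carton_c in the frame of white_box between 0.032 and 0.042 m) or (x of pink_carton_c in the frame of white_box between -0.078 and -0.05 m and y of pink_carton_c in the frame of white_box between -0.014 and 0.014 m and z of pink_carton_c in the frame of white_box between 0.032 and 0.042 m and x of green_carton_c in the frame of white_box between 0.05 and 0.078 m and y of green_carton_c in the frame of white_box between -0.014 and 0.014 m and z of green_carton_c in the frame of white_box between 0.032 and 0.042 m)) and angle between each of brown_carton_c, blue_tin_c, honey_jar_c, pink_carton_c, green_carton_c, yellow_carton_c, cherry_jar_c's own z axis and vertical below 0.12 rad and linear speed of each of brown_carton, blue_tin, honey_jar, pink_carton, green_carton, yellow_carton, cherry_jar below 0.02 m/s and angular speed of each of brown_carton, blue_tin, honey_jar, pink_carton, green_carton, yellow_carton, cherry_jar below 0.2 rad/s and distance of each of yellow_carton_c, cherry_jar_c from where it was at the start of the episode below 0.025 m); the robot touches nothing.
It fails at once if the yellow carton, which stays in stock, is pushed away or moved (distance of yellow_carton_c from where it was at the start of the episode above 0.03 m).
It fails at once if the cherry jar, which stays in stock, is pushed away or moved (distance of cherry_jar_c from where it was at the start of the episode above 0.03 m).
It also fails if it takes over 122 s, if anything falls off the work surface, if the arm or the gripper's body presses on something with over 40 N, if the wrist force passes 120 N, or if a joint passes its speed limit or range.

## Robot

A 7-joint arm with a two-finger parallel gripper is mounted at the origin on the work surface. World frame = base frame: x ahead of the robot, y to its left, z up, the work surface at z = 0. Lengths are in m, angles in rad, forces in N, time in s.
With the tool pointing down it reaches from about 0.4 to 0.85 m from the base axis. Payload 10.4 kg.
Tool frame: the origin (TCP) lies at the very end of the fingers, on their centre line; the grasp point (between the pads) lies 19 mm behind it; z points along the fingers, y is the line along which they close (so a half turn about z gives the same grasp; the last joint's range is limited). The gripper opens to 85 mm and grips with 20 to 120 N. Pads are 22 mm wide; open, the fingers measure 114 mm over their backs; the gripper's body (76 mm by 85 mm) begins 54 mm behind the grasp point. The pads swing forward as they close: fully open they stand 13 mm farther back than shut.
Start: joints at [1.177, 0.332, -0.065, 1.46, 0.022, 1.35, -0.088], TCP at [0.226, -0.583, 0.231] pointing down, gripper open.
Joint ranges: [-2.6, 2.6], [-0.5, 2.12], [-1.47, 1.34], [0.16, 2.42], [-1.27, 4.41], [0.06, 2.06], [-2.6, 2.6]. Speed limits (rad/s): [2.22, 2.22, 2.79, 2.79, 3.14, 3.14, 3.14].

## Interface

Orientations are given as a unit quaternion [x, y, z, w].
In Python, from workcell import * gives the robot as it stands.
- The arm moves only by the tool step_arm, never from a script. Its argument "commands" is one flat list of numbers, 7 for each row, row after row: the finger opening in mm, from 0 to 85.4, then the shift along the world's x, y, z as a fraction of full scale, then the turn, a rotation vector about the world's x, y, z as a fraction of full scale. A call has exactly 10 rows; each row is the pose to reach, as a shift and turn from the pose commanded when the call began, turning the shorter way round; what a row does not reach only later rows make up. Full scale, the value 1, is 0.6 m for a shift and pi rad for a turn. A row lasts 1/8 s, in which the tool goes at most 62.5 mm and 10.7 degrees, less where a joint would pass 70% of its speed; a pose out of reach is approached as far as the arm can. A call with a number of a shift or a turn outside -1 to 1 is refused whole. A call with a gripper value outside its range is refused whole. The fingers move at their own pace and stop on an object; "squeeze" is the grip in N (left out, the last holds). Time passes only in rows, so rows that repeat a pose let the fingers close, or fill a call up. It gives the time, the measured TCP pose, the force, the opening and the grip force at its end, in the units of the state.
- get_obs(): the state, without advancing time (a new reading comes with each control period).
- camera(name): name is "scene" or "top" or "wrist"; returns the picture (384x512x3 uint8, red, green, blue); there is no depth.
- camera_params(name): a dict with "mtx" (3x3 intrinsics, pixels), "extrinsics" (4x4, takes a point from world to camera coordinates); the wrist camera has in their place "tool_from_camera" (4x4, takes a point from camera to tool coordinates, whose origin is the TCP and whose axes are the flange's). Camera axes: x right, y down, z forward; pixel columns grow to the right and rows downward; lengths in m; the calibration is good to about 2 mm. The wrist camera is an equidistant fisheye: a pixel r from the principal point sees the ray r / f radians off the axis. A picture is of the moment at which its call begins: read the wrist's pose just before it. camera_params takes no time and is no camera call.
- hand_in(): hands the job in; it is judged then, once.
The state is a dict: "clock": time; "joint_pos": joint angles; "joint_velocities": joint speeds; "tau": joint torques, N m; "position": TCP position; "ee_rot": TCP orientation; "ft_force": force on the tool from outside, world axes, zero at the start; "torque": the same for the moment, N m; "grip_width": opening from 0.0 (shut) to 1.0 (fully open); "grasp_force": force on a finger pad.
Only numpy, scipy, OpenCV 4.12 (cv2) and the standard library are available. Lean on these libraries where they do the work, as an engineer would, in place of code of your own. Each camera call takes 0.05 s, during which the arm holds its last target. There are 200 camera calls.

## Working session

There is one attempt and no reset: what is moved stays moved. The work goes in short steps, Python scripts to look and compute and a tool call to move; the robot and the scene stay as the last step left them, time stands still between calls to the robot, and variables do not carry over. Pictures are saved under pics/ and viewed, at most 14 in all, crops included, and the job is handed in when it is done.

Besides the shell and the picture viewer there is one more tool, called after ">>>" by a JSON object that holds its "method" and its "body", one argument or row to a line. step_arm: Moves the arm, as the interface text tells. Its arguments: {"type":"object","properties":{"commands":{"type":"array","items":{"type":"number"}},"squeeze":{"type":"number"}},"required":["commands"]}

```bash
mkdir -p pics; ls; python3 - <<'E'
from workcell import *
import cv2,numpy as np
for n in("top","scene"):
    im=camera(n); cv2.imwrite(f"pics/{n}0.png",im[:,:,::-1]); np.save(f"pics/{n}0.npy",im)
    p=camera_params(n); print(n,np.round(p["mtx"],1).tolist(),np.round(p["extrinsics"],4).tolist())
p=camera_params("wrist");print({k:np.round(v,4).tolist() if not isinstance(v,str) else v for k,v in p.items()})
o=get_obs();print(o["clock"],o["position"],o["ee_rot"],o["grip_width"])
E
```

```text
pics
top [[378.8, 0.0, 258.5], [0.0, 378.8, 193.0], [0.0, 0.0, 1.0]] [[0.019, -0.9998, 0.0051, -0.0254], [-0.9842, -0.0196, -0.176, 0.4809], [0.1761, -0.0016, -0.9844, 0.9494], [0.0, 0.0, 0.0, 1.0]]
scene [[491.8, 0.0, 253.2], [0.0, 491.8, 199.0], [0.0, 0.0, 1.0]] [[0.105, 0.9945, -0.0041, -0.0379], [0.8185, -0.0888, -0.5677, -0.3433], [-0.5649, 0.0562, -0.8233, 1.7625], [0.0, 0.0, 0.0, 1.0]]
{'mtx': [[297.3186, 0.0, 259.7361], [0.0, 297.3186, 184.7267], [0.0, 0.0, 1.0]], 'tool_from_camera': [[0.0004, -0.9538, -0.3005, 0.0764], [1.0, 0.0003, 0.0006, -0.0005], [-0.0004, -0.3005, 0.9538, -0.1441], [0.0, 0.0, 0.0, 1.0]]}
0.1 [ 0.22635746 -0.58220685  0.23059619] [ 9.82864324e-01  1.84329343e-01 -1.34697882e-04 -6.28487914e-04] 1.0004357260718217
```

View pics/top0.png

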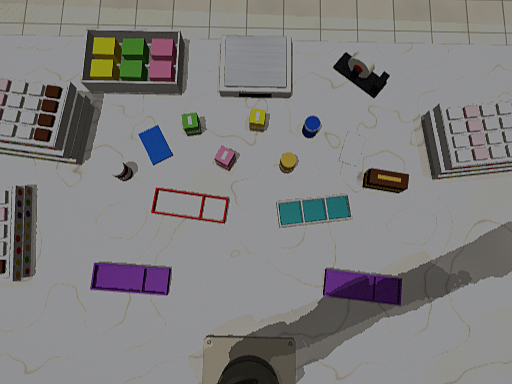

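View pics/scene0.png

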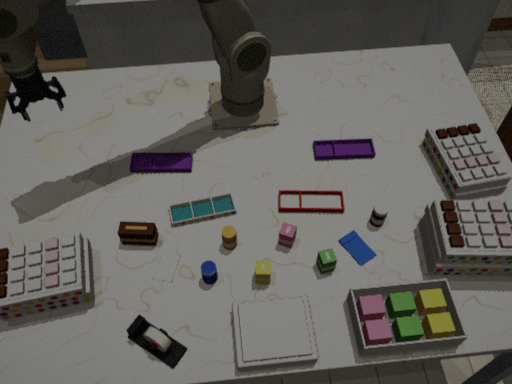

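The top view shows green (191,123), yellow (258,119), pink (226,157), honey (288,161), blue tin (312,126), brown (386,180) and cherry (123,171). The red box is at (190,205) with its long compartment on the left, the white box at (314,210). The two purple boxes at (131,278) and (363,287) are decoys, as are the cartons in the grey tray. The red outlined box fits the description. I'll confirm in an enlarged crop.

```bash
cat > h.py <<'E'
import numpy as np,cv2
from workcell import *
def ray(n,uv):
    p=camera_params(n);E=np.array(p["extrinsics"]);R=E[:3,:3];t=E[:3,3]
    return -R.T@t, R.T@np.linalg.inv(p["mtx"])@np.array([uv[0],uv[1],1.])
def on(n,uv,z):
    o,d=ray(n,uv); return (o+d*(z-o[2])/d[2])[:2]
def blobs(im,lo,hi,amin=25):
    hsv=cv2.cvtColor(im,cv2.COLOR_RGB2HSV_FULL) 
    lo,hi=np.array(lo),np.array(hi)
    if lo[0]<=hi[0]: m=cv2.inRange(hsv,lo,hi)
    else: m=cv2.inRange(hsv,lo,np.array([255,hi[1],hi[2]]))|cv2.inRange(hsv,np.array([0,lo[1],lo[2]]),hi)
    cs,_=cv2.findContours(m,cv2.RETR_EXTERNAL,cv2.CHAIN_APPROX_NONE)
    return [c for c in cs if cv2.contourArea(c)>amin]
E
python3 - <<'E'
from h import *
im=np.load("pics/top0.npy")
c=cv2.resize(im[95:240,105:425],None,fx=2.5,fy=2.5,interpolation=cv2.INTER_CUBIC)
cv2.imwrite("pics/crop0.png",c[:,:,::-1])
hsv=cv2.cvtColor(im,cv2.COLOR_RGB2HSV_FULL)
for n,(u,v) in dict(green=(191,120),yel=(258,116),pink=(226,153),honey=(288,158),tin=(313,122),tinb=(312,131),brown=(375,180),red=(153,200),teal=(290,212),cherry=(124,174)).items(): print(n,hsv[v,u])
E
```

```text
green [ 78  20 140]
yel [167  21 158]
pink [134  12 152]
honey [ 33 168 147]
tin [158 226 124]
tinb [32 32 64]
brown [ 13 156  59]
red [255 149 152]
teal [129 165 110]
cherry [  0 255  19]
```

View pics/crop0.png

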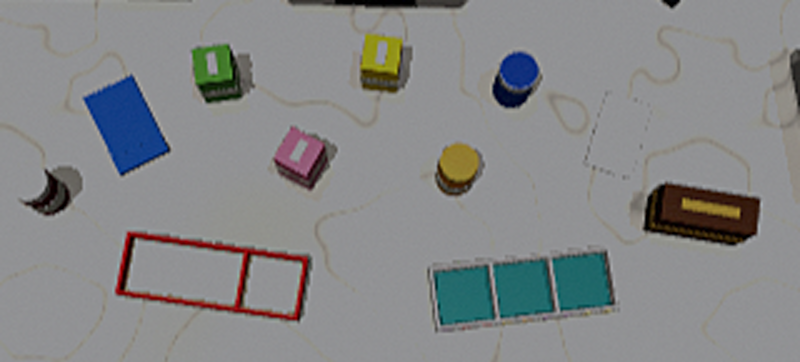

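The crop confirms the red outline box, with its long compartment on the left at crop (185,270) and the short one at (272,285). The teal box, tin, honey and brown carton are also clear. Next I'll measure the top faces.

```bash
python3 - <<'E'
from h import *
im=np.load("pics/top0.npy"); sub=np.zeros_like(im); sub[95:240,105:425]=im[95:240,105:425]
# name: hsv range, height of the top face
T=dict(green=([75,90,95],[110,255,255],.066),yellow=([35,110,115],[50,255,255],.066),pink=([215,50,105],[250,255,255],.066),
 honey=([22,110,100],[45,255,255],.07),tin=([150,180,85],[175,255,255],.066),brown=([5,60,42],[30,255,255],.066),
 teal=([120,100,60],[140,255,255],.004),red=([245,110,80],[8,255,255],.02))
for n,(lo,hi,z) in T.items():
    for c in blobs(sub,lo,hi,40):
        p=np.array([on("top",q[0],z) for q in c],np.float32)*1000
        r=cv2.minAreaRect(p); print(n,cv2.boundingRect(c),"ctr",np.round(r[0],0),"size",np.round(r[1],0),"box",np.round(cv2.boxPoints(r)).tolist(), "ang",round(r[2],1))
E
```

```text
yellow (249, 109, 17, 16) ctr [684.  -8.] size [39. 40.] box [[662.0, -26.0], [702.0, -30.0], [706.0, 9.0], [667.0, 13.0]] ang 83.6
pink (215, 146, 20, 20) ctr [576.  75.] size [40. 41.] box [[549.0, 67.0], [585.0, 49.0], [603.0, 84.0], [567.0, 102.0]] ang 62.7
honey (378, 174, 23, 8) ctr [ 523. -350.] size [58. 10.] box [[513.0, -378.0], [524.0, -380.0], [532.0, -323.0], [522.0, -321.0]] ang 81.4
honey (281, 153, 16, 14) ctr [566. -92.] size [35. 39.] box [[548.0, -73.0], [549.0, -112.0], [584.0, -111.0], [583.0, -72.0]] ang 1.2
honey (249, 109, 17, 16) ctr [683.  -8.] size [39. 40.] box [[661.0, -25.0], [700.0, -30.0], [705.0, 8.0], [666.0, 13.0]] ang 82.7
tin (139, 126, 33, 39) ctr [601. 257.] size [91. 54.] box [[548.0, 259.0], [574.0, 211.0], [654.0, 255.0], [628.0, 302.0]] ang 28.7
tin (305, 116, 15, 14) ctr [ 669. -155.] size [35. 36.] box [[645.0, -146.0], [661.0, -179.0], [693.0, -164.0], [677.0, -131.0]] ang 25.6
brown (370, 168, 39, 21) ctr [ 522. -351.] size [98. 39.] box [[496.0, -397.0], [534.0, -403.0], [549.0, -306.0], [511.0, -300.0]] ang 81.4
brown (279, 160, 17, 13) ctr [547. -87.] size [40. 30.] box [[529.0, -104.0], [558.0, -110.0], [565.0, -70.0], [536.0, -65.0]] ang 79.5
teal (279, 202, 24, 23) ctr [ 436. -103.] size [57. 58.] box [[403.0, -78.0], [412.0, -135.0], [469.0, -127.0], [460.0, -70.0]] ang 8.1
teal (302, 199, 24, 23) ctr [ 445. -167.] size [57. 57.] box [[412.0, -142.0], [420.0, -199.0], [477.0, -191.0], [469.0, -134.0]] ang 8.0
teal (326, 196, 23, 23) ctr [ 453. -230.] size [57. 56.] box [[421.0, -206.0], [429.0, -262.0], [486.0, -254.0], [478.0, -199.0]] ang 7.5
red (151, 188, 77, 35) ctr [450. 168.] size [196.  70.] box [[404.0, 74.0], [473.0, 66.0], [496.0, 261.0], [427.0, 269.0]] ang 83.1
```

>>> {"method": "step_arm", "body": {
  "commands": [85,0.07,0.055,-0.02,0,0,0.05,85,0.14,0.11,-0.05,0,0,0.1,85,0.21,0.165,-0.08,0,0,0.15,85,0.28,0.22,-0.11,0,0,0.2,85,0.35,0.275,-0.14,0,0,0.25,85,0.42,0.33,-0.16,0,0,0.3,85,0.493,0.387,-0.17,0,0,0.333,85,0.493,0.387,-0.17,0,0,0.333,85,0.493,0.387,-0.17,0,0,0.333,85,0.493,0.387,-0.17,0,0,0.333],
  "squeeze": 40
}}

```text
clock: 1.35
position: [0.5212, -0.3517, 0.1293]
ee_rot: [0.76, 0.65, -0.0, 0.0]
ft_force: [-0.9, -0.2, -0.6]
grip_width: 0.989
grasp_force: 0.0
```

```bash
cat >> h.py <<'E'
def yaw(o=None):
    x,y=(o or get_obs())["ee_rot"][:2]; a=2*np.degrees(np.arctan2(y,x)); return round((a+180)%360-180,1)
E
python3 - <<'E'
from h import *
o=get_obs();print(o["clock"],np.round(o["position"],4),yaw(o),np.round(o["ft_force"],1))
im=np.load("pics/top0.npy"); sub=np.zeros_like(im); sub[95:240,105:425]=im[95:240,105:425]
hsv=cv2.cvtColor(im,cv2.COLOR_RGB2HSV_FULL); print(hsv[114:134:2,186])
for v in (70,85,100):
  for c in blobs(sub,[60,90,v],[115,255,255],20):
    p=np.array([on("top",q[0],.066) for q in c],np.float32)*1000
    r=cv2.minAreaRect(p); print(v,cv2.boundingRect(c),np.round(r[0]),np.round(r[1]),r[2])
w=camera("wrist"); cv2.imwrite("pics/w1.png",w[:,:,::-1])
E
```

```text
1.35 [ 0.5212 -0.3517  0.1293] 81.0 [-0.9 -0.2 -0.6]
[[ 71 121 122]
 [ 71 180 116]
 [ 72 173 118]
 [ 72 174 120]
 [ 72 170 120]
 [ 72 164 121]
 [ 72 167 125]
 [ 73 179  77]
 [ 74 255  33]
 [ 51  57  45]]
70 (182, 113, 16, 16) [669. 170.] [39. 39.] 9.476078033447266
85 (182, 113, 16, 16) [669. 170.] [39. 39.] 8.761808395385742
100 (182, 113, 16, 16) [669. 170.] [38. 39.] 8.761808395385742
```

View pics/w1.png

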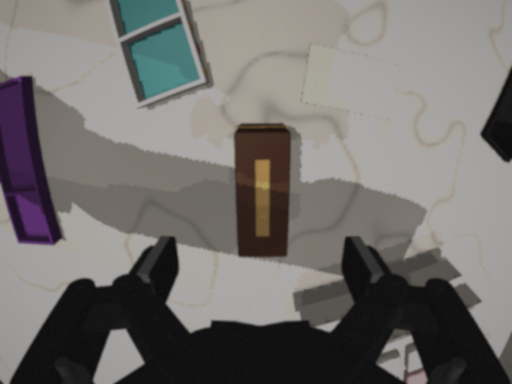

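The wrist view shows the brown carton (columns 236-290, rows 125-255) centred between the fingertips (177 and 345). It's aligned, so I'll descend and close.

>>> {"method": "step_arm", "body": {
  "commands": [85,0,0,-0.08,0,0,0,85,0,0,-0.15,0,0,0,85,0,0,-0.172,0,0,0,85,0,0,-0.172,0,0,0,30,0,0,-0.172,0,0,0,30,0,0,-0.172,0,0,0,30,0,0,-0.172,0,0,0,30,0,0,-0.172,0,0,0,30,0,0,-0.172,0,0,0,30,0,0,-0.172,0,0,0],
  "squeeze": 40
}}

```text
clock: 2.65
position: [0.5229, -0.3508, 0.0274]
ee_rot: [0.759, 0.651, 0.0, 0.001]
ft_force: [-0.4, 1.0, 7.2]
grip_width: 0.462
grasp_force: 40.9
```

>>> {"method": "step_arm", "body": {
  "commands": [30,0,0,0.1,0,0,0,30,0,0.03,0.19,0,0,0,30,-0.013,0.12,0.2,0,0,0.002,30,-0.025,0.22,0.2,0,0,0.004,30,-0.038,0.32,0.2,0,0,0.006,30,-0.05,0.42,0.2,0,0,0.008,30,-0.063,0.52,0.2,0,0,0.01,30,-0.075,0.62,0.2,0,0,0.012,30,-0.09,0.72,0.2,0,0,0.012,30,-0.1,0.8,0.2,0,0,0.012]
}}

```text
clock: 3.9
position: [0.4615, 0.132, 0.1465]
ee_rot: [0.746, 0.665, 0.0, 0.0]
ft_force: [0.7, 0.5, -1.5]
grip_width: 0.465
grasp_force: 41.2
```

>>> {"method": "step_arm", "body": {
  "commands": [30,-0.007,0.06,0,0,0,0,30,-0.013,0.118,0,0,0,0,30,-0.013,0.118,0,0,0,0,30,-0.013,0.118,0,0,0,0,30,-0.013,0.118,0,0,0,0,30,-0.013,0.118,0,0,0,0,30,-0.013,0.118,-0.05,0,0,0,30,-0.013,0.118,-0.1,0,0,0,30,-0.013,0.118,-0.13,0,0,0,30,-0.013,0.118,-0.13,0,0,0]
}}

```text
clock: 5.15
position: [0.4539, 0.2001, 0.0673]
ee_rot: [0.747, 0.665, -0.001, -0.001]
ft_force: [1.0, -0.3, -1.5]
grip_width: 0.461
grasp_force: 41.2
```

```bash
python3 - <<'E'
from h import *
o=get_obs();print(o["clock"],np.round(o["position"],4),yaw(o),np.round(o["ft_force"],1),o["grip_width"])
w=camera("wrist"); cv2.imwrite("pics/w2.png",w[:,:,::-1])
E
```

```text
5.15 [0.4539 0.2001 0.0673] 83.3 [ 1.  -0.3 -1.5] 0.46130245035589124
```

View pics/w2.png

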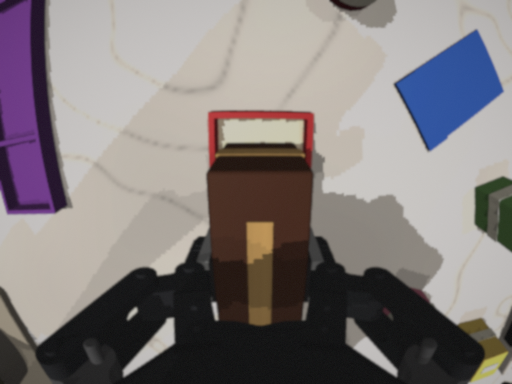

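The wrist view shows the carton (columns 207-312) over the red compartment (outer columns 208-314), well centred. Lower, release and rise.

>>> {"method": "step_arm", "body": {
  "commands": [30,0,0,-0.03,0,0,0,30,0,0,-0.055,0,0,0,30,0,0,-0.06,0,0,0,30,0,0,-0.06,0,0,0,85,0,0,-0.06,0,0,0,85,0,0,-0.06,0,0,0,85,0,0,-0.06,0,0,0,85,0,0,-0.06,0,0,0,85,0,0,0.02,0,0,0,85,0,0,0.1,0,0,0]
}}

```text
clock: 6.45
position: [0.454, 0.2005, 0.1291]
ee_rot: [0.747, 0.665, -0.0, -0.0]
ft_force: [0.7, -0.7, 0.2]
grip_width: 0.999
grasp_force: 0.0
```

>>> {"method": "step_arm", "body": {
  "commands": [85,0.052,-0.085,0,0,0,0,85,0.104,-0.17,0,0,0,0,85,0.156,-0.255,0,0,0,0,85,0.208,-0.34,0,0,0,0,85,0.26,-0.425,0,0,0,0,85,0.312,-0.51,0,0,0,0,85,0.358,-0.592,0,0,0,0,85,0.358,-0.592,0,0,0,0,85,0.358,-0.592,0,0,0,0,85,0.358,-0.592,-0.05,0,0,0]
}}

```text
clock: 7.7
position: [0.6709, -0.1531, 0.1005]
ee_rot: [0.746, 0.666, 0.002, 0.002]
ft_force: [-1.7, -0.1, 0.2]
grip_width: 0.994
grasp_force: 0.0
```

```bash
python3 - <<'E'
from h import *
o=get_obs();print(o["clock"],np.round(o["position"],4),yaw(o),np.round(o["ft_force"],1),o["grip_width"])
w=camera("wrist"); cv2.imwrite("pics/w3.png",w[:,:,::-1])
E
```

```text
7.7 [ 0.6709 -0.1531  0.1005] 83.5 [-1.7 -0.1  0.2] 0.9935315400099324
```

View pics/w3.png

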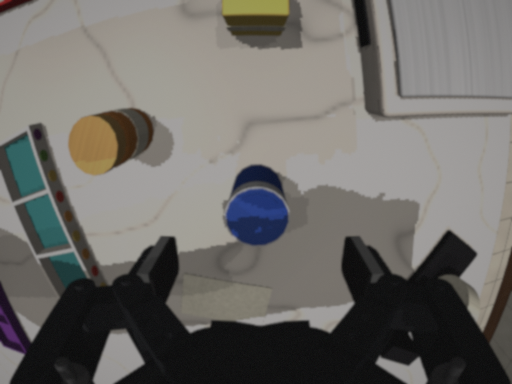

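The tin at (257,210) is centred between the fingers (177 and 345). Descend and close.

>>> {"method": "step_arm", "body": {
  "commands": [85,0,0,-0.06,0,0,0,85,0,0,-0.118,0,0,0,85,0,0,-0.118,0,0,0,30,0,0,-0.118,0,0,0,30,0,0,-0.118,0,0,0,30,0,0,-0.118,0,0,0,30,0,0,-0.118,0,0,0,30,0,0,-0.118,0,0,0,30,0,0,-0.118,0,0,0,30,0,0,-0.118,0,0,0]
}}

```text
clock: 9.0
position: [0.6702, -0.1547, 0.0293]
ee_rot: [0.747, 0.665, 0.001, 0.001]
ft_force: [-1.2, 0.3, 5.5]
grip_width: 0.48
grasp_force: 40.1
```

>>> {"method": "step_arm", "body": {
  "commands": [30,0,0,0.1,0,0,0,30,0,0,0.19,0,0,0,30,-0.063,0.072,0.2,0,0,0,30,-0.126,0.144,0.2,0,0,0,30,-0.19,0.216,0.2,0,0,0,30,-0.253,0.288,0.2,0,0,0,30,-0.316,0.36,0.2,0,0,0,30,-0.379,0.432,0.2,0,0,0,30,-0.379,0.432,0.2,0,0,0,30,-0.379,0.432,0.18,0,0,0]
}}

```text
clock: 10.25
position: [0.443, 0.1042, 0.1362]
ee_rot: [0.747, 0.665, 0.001, 0.001]
ft_force: [0.5, -1.2, -1.1]
grip_width: 0.479
grasp_force: 41.1
```

>>> {"method": "step_arm", "body": {
  "commands": [30,0,0,0,0,0,0,30,0,0,-0.08,0,0,0,30,0,0,-0.14,0,0,0,30,0,0,-0.165,0,0,0,30,0,0,-0.174,0,0,0,30,0,0,-0.174,0,0,0,85,0,0,-0.174,0,0,0,85,0,0,-0.174,0,0,0,85,0,0,-0.174,0,0,0,85,0,0,-0.174,0,0,0]
}}

```text
clock: 11.5
position: [0.442, 0.1044, 0.031]
ee_rot: [0.747, 0.665, 0.0, 0.0]
ft_force: [0.2, 0.4, 0.4]
grip_width: 0.993
grasp_force: 0.0
```

>>> {"method": "step_arm", "body": {
  "commands": [85,0,0,0.08,0,0,0,85,0,0,0.16,0,0,0,85,0.02,0,0.16,0,0,-0.03,85,0.1,-0.02,0.16,0,0,-0.06,85,0.19,-0.04,0.16,0,0,-0.1,85,0.223,-0.048,0.16,0,0,-0.114,85,0.223,-0.048,0.16,0,0,-0.114,85,0.223,-0.048,0.16,0,0,-0.114,85,0.223,-0.048,0.13,0,0,-0.114,85,0.223,-0.048,0.12,0,0,-0.114]
}}

```text
clock: 12.75
position: [0.5744, 0.0755, 0.1013]
ee_rot: [0.853, 0.522, -0.001, -0.0]
ft_force: [0.6, -0.5, -0.3]
grip_width: 0.998
grasp_force: 0.0
```

```bash
python3 - <<'E'
from h import *
o=get_obs();print(o["clock"],np.round(o["position"],4),yaw(o),np.round(o["ft_force"],1),o["grip_width"])
w=camera("wrist"); cv2.imwrite("pics/w4.png",w[:,:,::-1])
E
```

```text
12.75 [0.5744 0.0755 0.1013] 62.9 [ 0.6 -0.5 -0.3] 0.9977847962255416
```

View pics/w4.png

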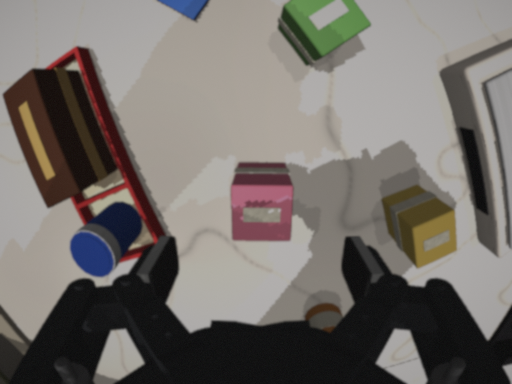

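Pink (columns 231-293, rows 163-240) is square to the fingers and centred. The brown carton and tin stand upright in the red box at upper left. Grasp pink.

>>> {"method": "step_arm", "body": {
  "commands": [85,0,0,-0.06,0,0,0,85,0,0,-0.125,0,0,0,85,0,0,-0.125,0,0,0,30,0,0,-0.125,0,0,0,30,0,0,-0.125,0,0,0,30,0,0,-0.125,0,0,0,30,0,0,-0.125,0,0,0,30,0,0,-0.125,0,0,0,30,0,0,-0.125,0,0,0,30,0,0,-0.125,0,0,0]
}}

```text
clock: 14.05
position: [0.5767, 0.0758, 0.0295]
ee_rot: [0.853, 0.521, 0.001, 0.001]
ft_force: [-0.3, -1.0, 7.6]
grip_width: 0.465
grasp_force: 41.4
```

>>> {"method": "step_arm", "body": {
  "commands": [30,0,0,0.1,0,0,0,30,0,0,0.19,0,0,0,30,-0.047,-0.06,0.2,0,0,0.04,30,-0.093,-0.12,0.2,0,0,0.08,30,-0.14,-0.18,0.2,0,0,0.12,30,-0.187,-0.24,0.2,0,0,0.16,30,-0.233,-0.297,0.2,0,0,0.194,30,-0.233,-0.297,0.2,0,0,0.194,30,-0.233,-0.297,0.2,0,0,0.194,30,-0.233,-0.297,0.1,0,0,0.194]
}}

```text
clock: 15.3
position: [0.4401, -0.1026, 0.0908]
ee_rot: [0.658, 0.753, 0.002, 0.004]
ft_force: [0.3, -0.6, -1.8]
grip_width: 0.462
grasp_force: 41.4
```

```bash
python3 - <<'E'
from h import *
o=get_obs();print(o["clock"],np.round(o["position"],4),yaw(o),np.round(o["ft_force"],1),o["grip_width"])
w=camera("wrist"); cv2.imwrite("pics/w5.png",w[:,:,::-1])
E
```

```text
15.3 [ 0.4401 -0.1026  0.0908] 97.8 [ 0.3 -0.6 -1.8] 0.4618333444527371
```

View pics/w5.png

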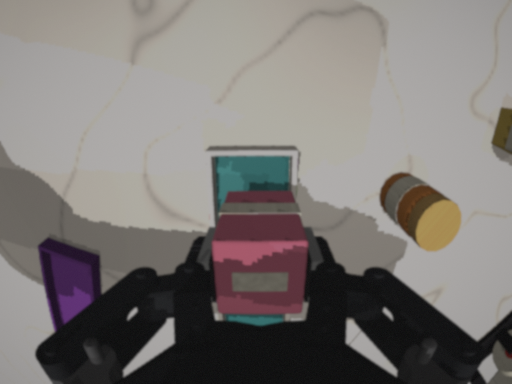

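Pink (columns 215-307) hangs over the first teal compartment (columns 207-307, rows 147-320). Lower and release.

>>> {"method": "step_arm", "body": {
  "commands": [30,0,0,0,0,0,0,30,0,0,-0.05,0,0,0,30,0,0,-0.08,0,0,0,30,0,0,-0.094,0,0,0,30,0,0,-0.094,0,0,0,85,0,0,-0.094,0,0,0,85,0,0,-0.094,0,0,0,85,0,0,-0.094,0,0,0,85,0,0,-0.094,0,0,0,85,0,0,0,0,0,0]
}}

```text
clock: 16.6
position: [0.4333, -0.1019, 0.0858]
ee_rot: [0.658, 0.753, -0.001, -0.004]
ft_force: [0.6, -1.6, 1.0]
grip_width: 0.991
grasp_force: 0.0
```

>>> {"method": "step_arm", "body": {
  "commands": [85,0,0,0.067,0,0,0,85,0.02,0,0.067,0,0,0,85,0.1,0.008,0.067,0,0,0,85,0.18,0.015,0.067,0,0,0,85,0.217,0.018,0.067,0,0,0,85,0.217,0.018,0.067,0,0,0,85,0.217,0.018,0.067,0,0,0,85,0.217,0.018,0.04,0,0,0,85,0.217,0.018,0.02,0,0,0,85,0.217,0.018,0.02,0,0,0]
}}

```text
clock: 17.85
position: [0.5649, -0.0918, 0.0984]
ee_rot: [0.658, 0.753, -0.001, -0.001]
ft_force: [0.4, -0.6, 0.4]
grip_width: 0.999
grasp_force: 0.0
```

```bash
python3 - <<'E'
from h import *
o=get_obs();print(o["clock"],np.round(o["position"],4),yaw(o),np.round(o["ft_force"],1),o["grip_width"])
w=camera("wrist"); cv2.imwrite("pics/w6.png",w[:,:,::-1])
E
```

```text
17.85 [ 0.5649 -0.0918  0.0984] 97.7 [ 0.4 -0.6  0.4] 0.9985790753485793
```

View pics/w6.png

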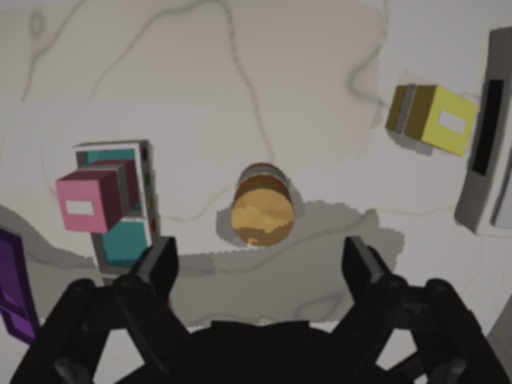

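Honey lid at (263,211) is centred, and pink stands in its compartment at (110,190). Grasp honey.

>>> {"method": "step_arm", "body": {
  "commands": [85,0,0,-0.06,0,0,0,85,0,0,-0.117,0,0,0,85,0,0,-0.117,0,0,0,30,0,0,-0.117,0,0,0,30,0,0,-0.117,0,0,0,30,0,0,-0.117,0,0,0,30,0,0,-0.117,0,0,0,30,0,0,-0.117,0,0,0,30,0,0,-0.117,0,0,0,30,0,0,-0.117,0,0,0],
  "squeeze": 50
}}

```text
clock: 19.15
position: [0.567, -0.0919, 0.0314]
ee_rot: [0.658, 0.753, 0.0, 0.001]
ft_force: [-2.1, 0.3, 8.5]
grip_width: 0.471
grasp_force: 50.0
```

>>> {"method": "step_arm", "body": {
  "commands": [30,0,0,0.08,0,0,0,30,0,0,0.16,0,0,0,30,-0.03,-0.02,0.2,0,0,0,30,-0.08,-0.05,0.2,0,0,0,30,-0.13,-0.08,0.2,0,0,0,30,-0.18,-0.11,0.2,0,0,0,30,-0.202,-0.125,0.2,0,0,0,30,-0.202,-0.125,0.2,0,0,0,30,-0.202,-0.125,0.2,0,0,0,30,-0.202,-0.125,0.15,0,0,0]
}}

```text
clock: 20.4
position: [0.4473, -0.1665, 0.1212]
ee_rot: [0.657, 0.754, 0.001, 0.002]
ft_force: [0.2, -0.1, -1.9]
grip_width: 0.467
grasp_force: 51.7
```

>>> {"method": "step_arm", "body": {
  "commands": [30,0,0,-0.04,0,0,0,30,0,0,-0.08,0,0,0,30,0,0,-0.12,0,0,0,30,0,0,-0.144,0,0,0,30,0,0,-0.144,0,0,0,85,0,0,-0.144,0,0,0,85,0,0,-0.144,0,0,0,85,0,0,-0.144,0,0,0,85,0,0,-0.144,0,0,0,85,0,0,-0.05,0,0,0]
}}

```text
clock: 21.65
position: [0.4424, -0.1659, 0.0875]
ee_rot: [0.658, 0.753, -0.0, -0.004]
ft_force: [1.0, -1.0, 2.0]
grip_width: 0.994
grasp_force: 0.0
```

>>> {"method": "step_arm", "body": {
  "commands": [85,0,0,0.08,0,0,0,85,0.05,0.075,0.08,0,0,0,85,0.104,0.157,0.08,0,0,0.004,85,0.158,0.24,0.08,0,0,0.008,85,0.212,0.32,0.08,0,0,0.008,85,0.266,0.4,0.08,0,0,0.008,85,0.32,0.482,0.08,0,0,0.008,85,0.373,0.562,0.08,0,0,0.008,85,0.373,0.562,0.08,0,0,0.008,85,0.373,0.562,0.02,0,0,0.008]
}}

```text
clock: 22.9
position: [0.6703, 0.1716, 0.1037]
ee_rot: [0.648, 0.762, 0.002, 0.001]
ft_force: [-0.4, 0.4, -1.5]
grip_width: 0.994
grasp_force: 0.0
```

```bash
python3 - <<'E'
from h import *
o=get_obs();print(o["clock"],np.round(o["position"],4),yaw(o),np.round(o["ft_force"],1),o["grip_width"])
w=camera("wrist"); cv2.imwrite("pics/w7.png",w[:,:,::-1])
E
```

```text
22.9 [0.6703 0.1716 0.1037] 99.2 [-0.4  0.4 -1.5] 0.9942849063403306
```

View pics/w7.png

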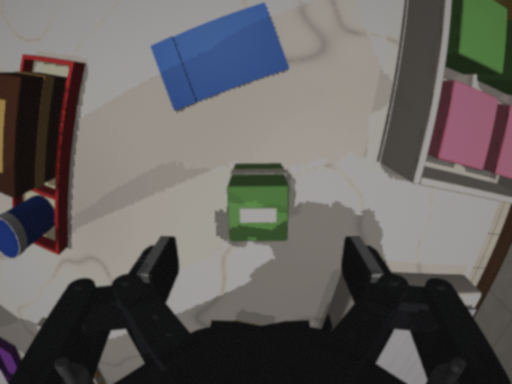

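Green (columns 227-288, rows 163-240) is centred. The grey tray wall (column ~385) is near, so I'll check the clearance.

```bash
python3 - <<'E'
from h import *
for uv in((183,92),(184,33),(84,92)):print(uv,on("top",uv,0),on("top",uv,.05))
for uv in((357,353),(350,292),(462,345)):print("s",uv,on("scene",uv,0),on("scene",uv,.05))
E
```

```text
(183, 92) [0.77875871 0.20588957] [0.75559765 0.19508591]
(184, 33) [0.96457237 0.21299071] [0.93229674 0.20183872]
(84, 92) [0.77269461 0.48903357] [0.74983101 0.46434108]
s (357, 353) [0.9213785  0.20685834] [0.93567612 0.19496591]
s (350, 292) [0.75527292 0.22522686] [0.77618291 0.21260321]
s (462, 345) [0.92987755 0.47964021] [0.94383683 0.4568888 ]
```

>>> {"method": "step_arm", "body": {
  "commands": [70,0,0,-0.02,0,0,0,70,0,0,-0.08,0,0,0,70,0,0,-0.122,0,0,0,30,0,0,-0.122,0,0,0,30,0,0,-0.122,0,0,0,30,0,0,-0.122,0,0,0,30,0,0,-0.122,0,0,0,30,0,0,-0.122,0,0,0,30,0,0,-0.122,0,0,0,30,0,0,-0.122,0,0,0],
  "squeeze": 40
}}

```text
clock: 24.2
position: [0.6695, 0.1706, 0.03]
ee_rot: [0.648, 0.761, 0.001, 0.001]
ft_force: [-0.6, -0.4, 6.0]
grip_width: 0.464
grasp_force: 42.1
```

>>> {"method": "step_arm", "body": {
  "commands": [30,0,0,0.1,0,0,0,30,0,0,0.19,0,0,0,30,-0.045,-0.083,0.2,0,0,0,30,-0.09,-0.166,0.2,0,0,-0.008,30,-0.135,-0.25,0.2,0,0,-0.008,30,-0.18,-0.333,0.2,0,0,-0.008,30,-0.225,-0.416,0.2,0,0,-0.008,30,-0.27,-0.5,0.2,0,0,-0.008,30,-0.315,-0.583,0.2,0,0,-0.008,30,-0.36,-0.667,0.2,0,0,-0.008]
}}

```text
clock: 25.45
position: [0.4517, -0.2312, 0.149]
ee_rot: [0.658, 0.753, -0.0, 0.001]
ft_force: [0.6, -0.6, -1.0]
grip_width: 0.466
grasp_force: 41.4
```

>>> {"method": "step_arm", "body": {
  "commands": [30,0,0,0,0,0,0,30,0,0,0,0,0,0,30,0,0,-0.06,0,0,0,30,0,0,-0.12,0,0,0,30,0,0,-0.17,0,0,0,30,0,0,-0.194,0,0,0,30,0,0,-0.194,0,0,0,85,0,0,-0.194,0,0,0,85,0,0,-0.194,0,0,0,85,0,0,-0.194,0,0,0]
}}

```text
clock: 26.7
position: [0.4529, -0.2297, 0.0324]
ee_rot: [0.658, 0.753, 0.0, 0.0]
ft_force: [0.8, 0.5, -0.9]
grip_width: 0.994
grasp_force: 0.0
```

>>> {"method": "step_arm", "body": {
  "commands": [85,0,0,0.0,0,0,0,85,0,0,0.08,0,0,0,85,0,0,0.16,0,0,0,85,0,0,0.24,0,0,0,85,0,-0.08,0.3,0,0,0,85,0,-0.16,0.33,0,0,0,85,0,-0.24,0.33,0,0,0,85,0,-0.3,0.33,0,0,0,85,0,-0.36,0.33,0,0,0,85,0,-0.36,0.33,0,0,0]
}}

```text
clock: 27.95
position: [0.4512, -0.4485, 0.2291]
ee_rot: [0.659, 0.752, -0.0, -0.001]
ft_force: [0.0, 1.0, -0.7]
grip_width: 0.998
grasp_force: 0.0
```

```bash
python3 - <<'E'
from h import *
o=get_obs();print(o["clock"],np.round(o["position"],4),yaw(o))
im=camera("top"); sub=np.zeros_like(im); sub[95:240,105:425]=im[95:240,105:425]
s=camera("scene")
a=cv2.resize(im[95:240,105:425],(800,362),interpolation=cv2.INTER_CUBIC);b=cv2.resize(s[180:300,130:400],(533,237),interpolation=cv2.INTER_CUBIC)
c=np.zeros((600,800,3),np.uint8);c[:362]=a;c[362:599,:533]=b;cv2.imwrite("pics/end.png",c[:,:,::-1])
B=dict(red=((.450,.168),83.3),white=((.445,-.167),97.6))
T=dict(green=([60,90,85],[115,255,255],.070,"white"),pink=([215,50,105],[250,255,255],.070,"white"),yellow=([35,110,115],[50,255,255],.066,None),
 honey=([22,110,90],[45,255,255],.074,"white"),tin=([150,180,85],[175,255,255],.070,"red"),brown=([5,60,42],[30,255,255],.070,"red"))
for n,(lo,hi,z,b) in T.items():
    for k in blobs(sub,lo,hi,60):
        p=np.array([on("top",q[0],z) for q in k],np.float32);r=cv2.minAreaRect(p*1000);l=""
        if b:
            (x,y),t=B[b];t=np.radians(t);d=np.array(r[0])-np.array([x,y])*1000
            l=np.round([d@[np.cos(t),np.sin(t)],d@[-np.sin(t),np.cos(t)]],1)
        print(n,np.round(r[0]),np.round(r[1]),"in box",l)
E
```

```text
27.95 [ 0.4512 -0.4485  0.2291] 97.5
green [ 454. -227.] [40. 38.] in box [-61.1  -0.6]
pink [ 437. -103.] [41. 39.] in box [64.7 -0.2]
yellow [ 447. -165.] [36. 36.] in box 
yellow [684.  -8.] [39. 40.] in box 
honey [ 444. -164.] [35. 39.] in box [2.9 0.4]
honey [454. 199.] [59. 12.] in box [361.1 -57.5]
honey [680.  -8.] [40. 41.] in box [ 126.3 -254. ]
tin [443. 104.] [36. 35.] in box [-64.8  -0.7]
tin [599. 256.] [91. 54.] in box [ 104.4 -138.2]
brown [452. 200.] [99. 45.] in box [32.   1.6]
```

View pics/end.png

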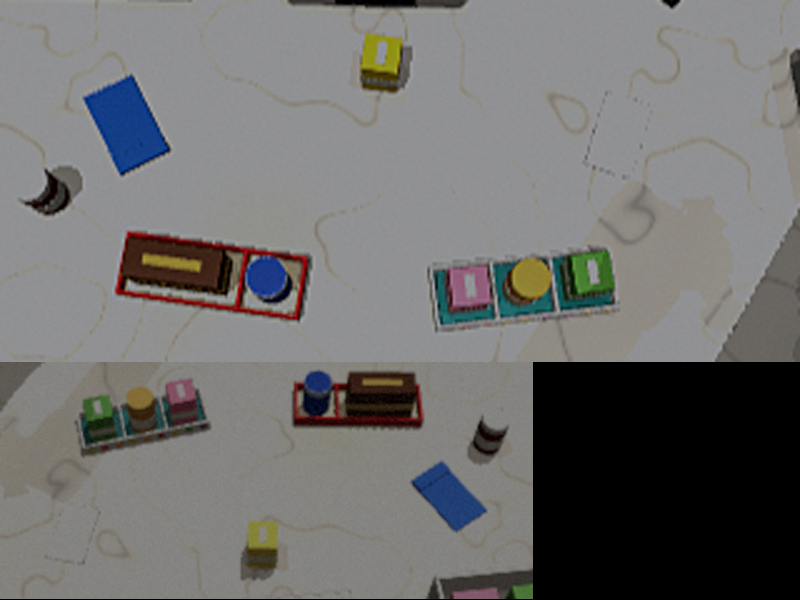

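All five stand upright within 3 mm of their compartment centres: brown (180,265), tin (268,280), pink (468,288), honey (530,280) and green (590,272). The yellow carton and cherry jar haven't moved. Handing in.

```bash
python3 -c "
from workcell import *
print(hand_in())"
```

```text
the job is handed in; nothing more can be done
None
```

I packed both gift boxes as asked and handed the job in at about 28 s: the last pictures show all five items upright within about 3 mm of their compartment centres, and the yellow carton and cherry jar still standing where they were; no verdict came back.

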